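# Tip worn feed rollers into the inspection tray and lock it under the microscope

### The job

Get the three worn feed rollers ready for inspection: carry the scoop level to the microscope's pulled-out tray, bring its lip down close over the tray before you tip it, and let all three rollers roll into the tray without any falling on the table. Set the empty scoop back down on the table, upright and clear of the microscope, then push the tray fully home under the microscope head and swing the red cam lever fully in to lock it. Leave the other things on the table where they are.

Things in the scene. Friction and masses are not known exactly. Their poses are not given: they have to be found in the camera images.
- scoop_handle (a point): centre of the handle of an open aluminium hand scoop that starts flat and upright on the table: a straight blue bar 86 mm long (x), 18 mm wide (y), 22 mm high (z), its centre 40 mm above the scoop's flat underside. Axes: x to the scoop's nose, z up out of the scoop. The bowl's rear wall begins 44 mm ahead of this point. Scoop 199 mm long, about 0.13 kg empty
- scoop_bowl (a point): middle of the floor of the scoop's bowl, 86 mm ahead of scoop_handle and 3 mm above the underside; axes as scoop_handle. Floor flat for 40 mm either way, then a ramp rises at 25 degrees to the lip. Outside width 72 mm, rear wall 46 mm, side walls 34 mm high. The rollers stay in while it is level and roll out over the lip once the nose is tipped down well past 25 degrees (45 empties it)
- scoop_lip (a point): middle of the scoop's pouring lip (the front edge of the ramp), 157 mm ahead of scoop_handle in x and 23 mm below it in z; axes as scoop_handle
- roller1_mid (a point): centre of feed roller 1: amber rubber sleeve 24 mm in diameter on a white hub, 60 mm long, about 30 g, its own y axis along its length; starts lying across the scoop's bowl
- roller2_mid (a point): centre of feed roller 2: amber rubber sleeve 24 mm in diameter on a white hub, 60 mm long, about 30 g, its own y axis along its length; starts lying across the scoop's bowl
- roller3_mid (a point): centre of feed roller 3: amber rubber sleeve 24 mm in diameter on a white hub, 60 mm long, about 30 g, its own y axis along its length; starts lying across the scoop's bowl
- tray_floor (a point): centre of the floor of the microscope's open aluminium inspection tray, 40 mm above the table; inside 120 mm (x) by 130 mm (y), walls 34 mm high, 3 mm thick (rim 74 mm above the table). Axes: x the way the tray is pushed home, to the column, z up. At home it lies under the microscope head: ring light 68 mm across, 211 mm above the table, tube above it; the column stands 88 mm beyond, 363 mm high
- tray_bar (a point): centre of the pull bar across the front of the tray, a dark bar 80 mm long (y), 10 mm thick (x), 20 mm high (z), 57 mm above the table, 100 mm in front of the tray's centre; the microscope's base under it is 28 mm high. When home it stands 66 mm in front of the ring light, so keep the hand in front of it or leaning back. Axes as tray_floor
- tray (a joint): how far the tray is pulled out, in m: 0 = fully home against its stop, up to 0.13; slides with about 1.5 N of friction and stays where it is left; starts 0.10 to 0.13 out. Once home and locked by the cam it cannot come out
- cam (a joint): angle of the red cam lever in rad about its upright pivot: 0 = free (handle swung out sideways from the base), 1.2 = locked (handle lies along the base, pointing to its front), a stop at each end; grows clockwise seen from above; about 0.06 N m of friction, stays where it is left; starts 0 to 0.2. Its hook closes over a pin at the front corner of the tray, so it can lock only a tray that is home
- cam_knob (a point): centre of the upright red round grip at the end of the cam lever, 18 mm in diameter, 50 mm high (from 46 to 96 mm above the table), 80 mm from the pivot; it stands clear of everything on its outer side
- cam_pivot (a point): point on the lever's upright pivot axis, at the height of cam_knob; when locked (1.2) the handle points from here along the tray's -x; when free (0) it points 1.2 rad counter-clockwise from that, seen from above (outwards, to the tray's -y side)
- screwdriver: a red-handled screwdriver, 190 mm long, lying on the table; bystander, not to be moved
- wrench: a steel wrench, 150 mm long, lying flat on the table; bystander, not to be moved
- label_roll: a standing white paper label roll, 56 mm across, 70 mm high; origin under its centre; bystander, not to be moved
- cleaner: a white bottle with a blue label, 60 mm across, 170 mm high; origin under its centre; bystander, not to be moved
Mind the look-alikes: they are no part of the job. Leave any blue or purple look-alike of the part that bears roller1_mid alone.

How it is judged:
On the way, in this order (a step that is already met when the one before it is completed fails the run):
1. the scoop's lip is brought down close over the tray (within 40 mm above its rim, within 90 mm of its middle) while the scoop is still level (tipped less than 20 degrees) (z of scoop_lip in the frame of tray_floor below 0.075 m and horizontal distance between scoop_lip and tray_floor below 0.09 m and angle between scoop_lip's own z axis and vertical below 0.35 rad), for 0.05 s.
2. all three rollers are in the tray (x of roller1_mid in the frame of tray_floor between -0.06 and 0.06 m and y of roller1_mid in the frame of tray_floor between -0.065 and 0.065 m and z of roller1_mid in the frame of tray_floor between 0 and 0.045 m and x of roller2_mid in the frame of tray_floor between -0.06 and 0.06 m and y of roller2_mid in the frame of tray_floor between -0.065 and 0.065 m and z of roller2_mid in the frame of tray_floor between 0 and 0.045 m and x of roller3_mid in the frame of tray_floor between -0.06 and 0.06 m and y of roller3_mid in the frame of tray_floor between -0.065 and 0.065 m and z of roller3_mid in the frame of tray_floor between 0 and 0.045 m), for 0.2 s.
3. the empty scoop is set down upright on the table (all of step 2 and angle between scoop_handle's own z axis and vertical below 0.1 rad and height (world z) of scoop_handle between 0.034 and 0.046 m), for 0.1 s.
4. the tray is fully home (within 5 mm) with the rollers in it (all of step 2 and value of joint tray below 0.005 m), for 0.1 s.
5. the cam lever is swung fully in (past 1.08 rad) (value of joint cam above 1.08 rad and value of joint tray below 0.005 m), for 0.1 s.
At the end, for the whole second after the job is handed in: all three rollers lie in the tray between its walls and below its rim level, the tray is home (within 5 mm), the cam lever is locked (past 1.08 rad), and the empty scoop stands upright (within 6 degrees) on the table top (handle centre 34 to 46 mm high) (all of step 3 and all of step 5); the robot touches nothing.
It fails at once if a roller falls beside the tray, on the table or the microscope's base ((height (world z) of roller1_mid below 0.045 m and distance between roller1_mid and scoop_bowl above 0.08 m) or (height (world z) of roller2_mid below 0.045 m and distance between roller2_mid and scoop_bowl above 0.08 m) or (height (world z) of roller3_mid below 0.045 m and distance between roller3_mid and scoop_bowl above 0.08 m)).
It fails at once if the scoop is tipped more than 20 degrees with a roller in it while its lip is more than 40 mm above the tray's rim or away from the tray (angle between scoop_lip's own z axis and vertical above 0.35 rad and (not (z of scoop_lip in the frame of tray_floor below 0.075 m) or horizontal distance between scoop_lip and tray_floor above 0.11 m) and height (world z) of any of roller1_mid, roller2_mid, roller3_mid above 0.105 m).
It fails at once if a bystander is moved more than 25 mm (distance of any of screwdriver, wrench, label_roll, cleaner from where it was at the start of the episode above 0.025 m).
It also fails if it takes over 72 s, if anything falls off the work surface, if the arm or the gripper's body presses on something with over 40 N, if the wrist force passes 120 N, or if a joint passes its speed limit or range.

### The arm

A 7-joint arm with a two-finger parallel gripper is mounted at the origin on the work surface. World frame = base frame: x ahead of the robot, y to its left, z up, the work surface at z = 0. Lengths are in m, angles in rad, forces in N, time in s.
With the tool pointing down it reaches from about 0.4 to 0.85 m from the base axis. Payload 10.4 kg.
Tool frame: the origin (TCP) lies at the very end of the fingers, on their centre line; the grasp point (between the pads) lies 19 mm behind it (r.pinch_z is the distance from the TCP to the grasp point, in m); z points along the fingers, y is the line along which they close (so a half turn about z gives the same grasp; the last joint's range is limited). The gripper opens to 87 mm and grips with 3 to 60 N. Pads are 19 mm wide; open, the fingers measure 117 mm over their backs; the gripper's body (75 mm by 190 mm) begins 51 mm behind the grasp point.
Start: joints at [-1.21, 0.332, -0.065, 1.46, 0.022, 1.35, -0.088], TCP at [0.234, 0.58, 0.223] pointing down, gripper open.
Joint ranges: [-2.6, 2.6], [-0.5, 2.12], [-1.47, 1.34], [0.16, 2.42], [-1.27, 4.41], [0.06, 2.06], [-2.6, 2.6]. Speed limits (rad/s): [2.22, 2.22, 2.79, 2.79, 3.14, 3.14, 3.14].

### API

Orientations are given as a unit quaternion [x, y, z, w].
In Python, from bench import sensors, vision, r gives the robot as it stands.
- The arm moves only by the shell command python3 -m crank 'ROWS' [OPENING] [FORCE]. ROWS is JSON, a list of rows, each a list of 2 entries, a list of its own where there are three numbers: the shift along the tool's x, y, z normalised to -1 to 1, where 1 is 3 cm, then the turn about the tool's z normalised to -1 to 1, where 1 is 8 degrees. A call has 1 to 12 rows; each row shifts and turns the commanded pose from where the row before left it, along the tool's axes as they then stand; what a row does not reach is not made up. A row lasts 1/8 s, in which the tool goes at most 62.5 mm and 10.7 degrees, less where a joint would pass 70% of its speed; a pose out of reach is approached as far as the arm can. A call with a number of a shift or a turn outside -1 to 1 is refused whole. A call with a gripper value outside its range is refused whole. OPENING is the opening, from 0 (shut) to 1 (fully open), set as the call begins (- or left out, the last holds). The fingers move at their own pace and stop on an object; FORCE is the grip in N (left out, the last holds). Time passes only in rows, so rows that do not move let the fingers close. It gives the time, the measured TCP pose, the force, the opening and the grip force at its end, in the units of the state.
- sensors.read_state(): the state, without advancing time (a new reading comes with each control period).
- vision.camera(name): name is "scene" or "top"; returns the picture (400x640x3 uint8, red, green, blue); there is no depth.
- vision.camera_model(name): a dict with "vertical_fov" (degrees; the focal length in pixels is half the picture's height over the tangent of half this angle, whatever the lens; pixels are square), "cx", "cy" (the principal point, pixels), "camera_from_world" (4x4, takes a point from world to camera coordinates). Camera axes: x right, y down, z forward; pixel columns grow to the right and rows downward; lengths in m; the calibration is good to about 2 mm. A picture is of the moment at which its call begins. camera_model takes no time and is no camera call.
- r.close_job(): hands the job in; it is judged then, once.
The state is a dict: "time": time; "joint_positions": joint angles; "joint_vel": joint speeds; "joint_torque": joint torques, N m; "ee_pos": TCP position; "eef_rot": TCP orientation; "ft_force": force on the tool from outside, world axes, zero at the start; "torque": the same for the moment, N m; "width": finger opening in m; "grip_force": force on a finger pad.
Only numpy, scipy, OpenCV 4.12 (cv2) and the standard library are available. Lean on these libraries where they do the work, as an engineer would, in place of code of your own. Each camera call takes 0.05 s, during which the arm holds its last target. There are 200 camera calls.

## Working session

There is one attempt and no reset: what is moved stays moved. The work goes in short steps, Python scripts to look and compute and a shell command to move; the robot and the scene stay as the last step left them, time stands still between calls to the robot, and variables do not carry over. Pictures are saved under pics/ and viewed, at most 10 in all, crops included, and the job is handed in when it is done.

```bash
ls; mkdir -p pics; python3 - <<'E'
from bench import sensors, vision, r
import cv2,numpy as np
for n in("scene","top"):
    im=vision.camera(n); cv2.imwrite(f"pics/{n}0.png",im[:,:,::-1]); m=vision.camera_model(n); print(n,m)
s=sensors.read_state(); print(s); print(r.pinch_z)
E
```

```text
pics
scene {'vertical_fov': 53.6751022738268, 'cx': 320.76615827565547, 'cy': 195.54543919017124, 'camera_from_world': array([[-0.50435235,  0.86348437, -0.00484233,  0.2968594 ],
       [ 0.59718756,  0.34474969, -0.72423384, -0.26199103],
       [-0.62369521, -0.36816082, -0.68953745,  1.54993483],
       [ 0.        ,  0.        ,  0.        ,  1.        ]])}
top {'vertical_fov': 57.15556884982227, 'cx': 321.6017441174794, 'cy': 200.5386690699326, 'camera_from_world': array([[ 0.02176145, -0.99964931, -0.01508935, -0.04450022],
       [-0.98904779, -0.01932194, -0.14632541,  0.52843416],
       [ 0.14598254,  0.01810834, -0.98912142,  0.83434342],
       [ 0.        ,  0.        ,  0.        ,  1.        ]])}
{'time': 0.1, 'joint_positions': array([-1.20958844,  0.3328445 , -0.06472412,  1.46086212,  0.0215731 ,
        1.34988172, -0.08845309]), 'joint_vel': array([ 1.66546149e-03, -6.08019976e-04,  3.57224521e-04, -2.04032054e-03,
       -5.30577827e-04,  8.27949641e-05,  9.95775624e-04]), 'joint_torque': array([ 1.63054952e-03, -6.24550152e+01,  2.45617947e-02, -3.90715456e+01,
       -6.16760692e-02,  3.67162423e-02,  1.96438475e-05]), 'ee_pos': array([0.2338852 , 0.57921525, 0.22180889]), 'eef_rot': array([ 1.90687395e-01,  9.81650596e-01, -6.41039676e-04, -1.12632338e-04]), 'ft_force': array([-1.1348011 ,  0.14766281, -0.92998228]), 'torque': array([ 0.02603725,  0.10025263, -0.03169301]), 'grip_force': 0.0, 'width': 0.08722929480671827}
0.0187
```

View pics/scene0.png

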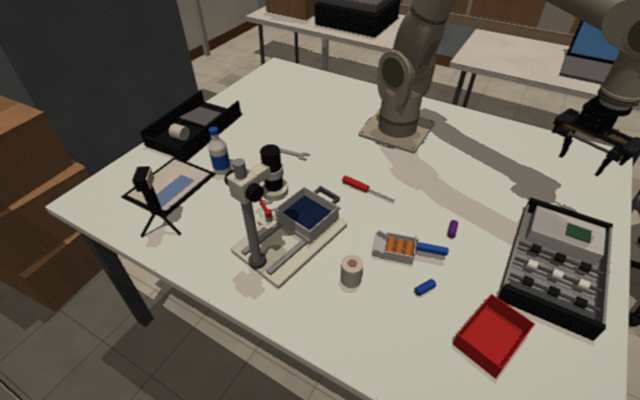

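View pics/top0.png

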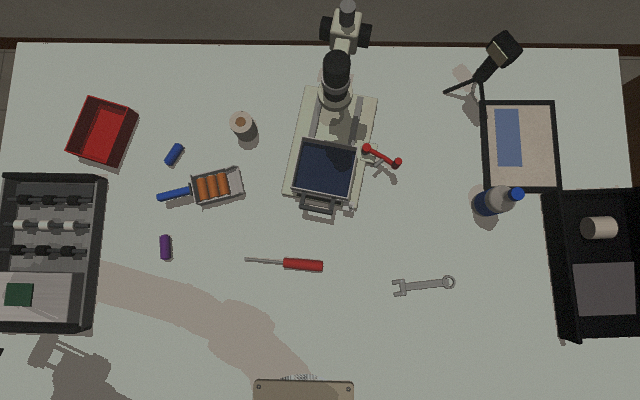

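Top view: the scoop is at (215,187) with its handle at (175,194), nose to the right, and holds three amber rollers. The tray is at (325,168) with its bar at (318,206). The cam pivot is at (367,149) and its knob at (398,162). Roller candidates are the amber three in the scoop at (200..223,187), the blue at (174,154) and the purple at (165,246). The task means the amber ones; the blue and purple are decoys.

```bash
cat > h.py <<'E'
import numpy as np,cv2
from bench import sensors, vision, r
M={n:vision.camera_model(n) for n in("scene","top")}
def ray(n,p):
    m=M[n];f=200/np.tan(np.radians(m["vertical_fov"]/2));T=m["camera_from_world"]
    d=T[:3,:3].T@np.array([(p[0]-m["cx"])/f,(p[1]-m["cy"])/f,1]);return -T[:3,:3].T@T[:3,3],d
def onz(n,p,z):
    o,d=ray(n,p);return o+d*(z-o[2])/d[2]
def proj(n,P):
    m=M[n];f=200/np.tan(np.radians(m["vertical_fov"]/2));T=m["camera_from_world"];c=T[:3,:3]@P+T[:3,3]
    return np.array([m["cx"]+f*c[0]/c[2],m["cy"]+f*c[1]/c[2]])
def mask(im,lo,hi):
    return cv2.inRange(cv2.cvtColor(im,cv2.COLOR_RGB2HSV),lo,hi)
def blobs(m,a=20):
    n,l,s,c=cv2.connectedComponentsWithStats(m)
    return [(c[i].round(1),s[i][:5],l==i) for i in range(1,n) if s[i][4]>=a]
def rect(b): return cv2.minAreaRect(np.argwhere(b)[:,::-1].astype(np.float32))
E
python3 - <<'E'
from h import *
a=cv2.imread("pics/top0.png"); im=a[:,:,::-1].copy()
c=a[70:260,140:420]; cv2.imwrite("pics/crop.png",cv2.resize(c,None,fx=2.8,fy=2.8,interpolation=cv2.INTER_CUBIC))
for nm,lo,hi in(("blue",(105,130,60),(125,255,255)),("navy",(105,60,20),(125,255,100)),("amber",(5,130,120),(22,255,255)),("red",(0,150,90),(4,255,255))):
    for b in blobs(mask(im,lo,hi)): 
        q=rect(b[2]); print(nm,b[0],b[1],np.round(q[0],1),np.round(q[1],1),round(q[2],1),np.round(cv2.boxPoints(q),1).tolist())
E
```

```text
blue [172.4 153.5] [164 143  18  22 156] [172.6 153.6] [ 7.5 23.5] 34.7 [[162.8000030517578, 161.10000610351562], [176.1999969482422, 141.8000030517578], [182.39999389648438, 146.0], [169.0, 165.39999389648438]]
blue [172.5 193.1] [157 187  32  14 214] [172.7 193.2] [ 6.5 32.7] 76.0 [[156.0, 194.0], [187.8000030517578, 186.10000610351562], [189.39999389648438, 192.39999389648438], [157.60000610351562, 200.39999389648438]]
blue [517.4 193. ] [511 187  14  13 146] [517.5 193. ] [12. 13.] 90.0 [[511.0, 187.0], [524.0, 187.0], [524.0, 199.0], [511.0, 199.0]]
navy [175.1 156. ] [166 145  18  21  92] [175.4 155.7] [ 5.8 23.5] 41.4 [[165.39999389648438, 162.60000610351562], [181.0, 145.0], [185.39999389648438, 148.89999389648438], [169.8000030517578, 166.5]]
navy [321.7 172.8] [ 295  146   60   51 1838] [324.2 169.9] [53.3 43.7] 11.3 [[293.79998779296875, 186.1999969482422], [302.29998779296875, 143.3000030517578], [354.70001220703125, 153.6999969482422], [346.1000061035156, 196.60000610351562]]
navy [511.  194.7] [508 187  10  14  51] [511.9 194.1] [13.3  8.3] 81.3 [[506.79998779296875, 18
[... 1160 characters left out ...]
8.6] [43.  64.2] 22.2 [[63.900001525878906, 150.1999969482422], [88.19999694824219, 90.69999694824219], [128.10000610351562, 107.0], [103.80000305175781, 166.5]]
red [375.6 152.6] [363 143  30  21 150] [376.8 154.5] [33.4  8. ] 36.5 [[361.0, 147.8000030517578], [365.70001220703125, 141.3000030517578], [392.6000061035156, 161.1999969482422], [387.79998779296875, 167.60000610351562]]
red [398.  160.7] [395 158   7   7  39] [398. 161.] [6. 6.] 90.0 [[395.0, 158.0], [401.0, 158.0], [401.0, 164.0], [395.0, 164.0]]
red [302.8 263.8] [283 258  40  13 344] [302.5 263.7] [39.3  9.4] 6.3 [[282.3999938964844, 266.20001220703125], [283.5, 256.79998779296875], [322.5, 261.20001220703125], [321.5, 270.5]]
```

View pics/crop.png

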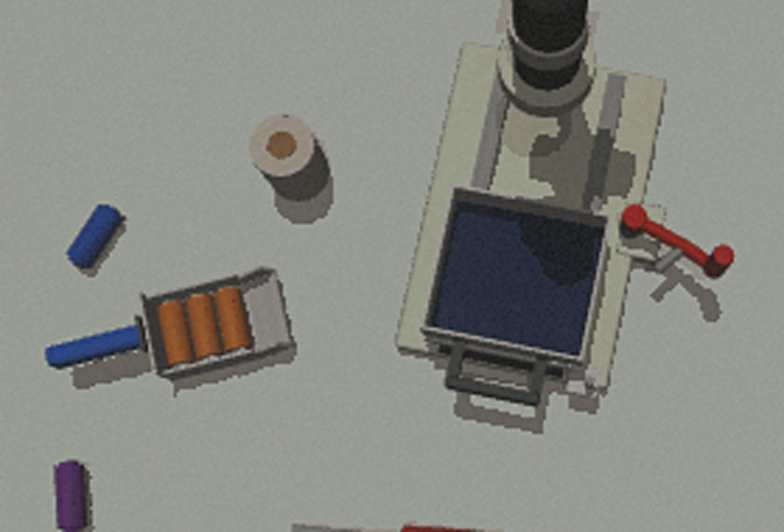

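The crop confirms the amber trio lies in the blue-handled scoop. The tray rim corners in the crop are (457,190), (607,217), (582,362) and (425,332).

```bash
python3 - <<'E'
from h import *
np.set_printoptions(precision=4,suppress=True)
f=lambda x,y:(x/2.8+140-.3,y/2.8+70-.3)
C=np.array([onz("top",f(*p),.074) for p in((457,190),(607,217),(582,362),(425,332))])
print("rim sides (126x136)",[np.linalg.norm(C[i]-C[(i+1)%4]).round(4) for i in range(4)]); ctr=C.mean(0)
ax=(C[0]+C[1]-C[2]-C[3]); ax/=np.linalg.norm(ax); ay=np.array([-ax[1],ax[0],0])
print("tray",ctr,"axis",ax,"yaw",np.degrees(np.arctan2(ax[1],ax[0])))
b=onz("top",f(493,387),.067);print("bar",b,np.linalg.norm((b-ctr)[:2]), "pred",ctr-.1*ax)
k=onz("top",(398,160.7),.096);p=onz("top",f(634,217),.08);print("knob",k,"pivot",p,np.linalg.norm((k-p)[:2]))
print("knob in tray",(k-ctr)@ax,(k-ctr)@ay,"pivot",(p-ctr)@ax,(p-ctr)@ay)
d=k-p;print("cam",np.pi+1.2-(np.arctan2(d[1],d[0])%(2*np.pi)-0)+np.arctan2(ax[1],ax[0]))
h=onz("top",(172.7,193.2),.051)
e0=onz("top",(156.8,197.2),.051);e1=onz("top",(188.6,189.2),.051)
am=[onz("top",q,.015+.012) for q in((221.5,183.2),(211.4,185.9),(201.2,188.1))]
# better: rollers lie mid; scoop corners lip
L=[onz("top",f(*p),z) for p,z in(((272,272),.034),((296,349),.034),((143,296),.046),((158,374),.046))]
print("handle",h,e0,e1,np.linalg.norm(e1-e0)); d=e1-e0;print("yawh",np.degrees(np.arctan2(d[1],d[0])))
print("rollers",am);d=(am[0]+am[2])/2-h;print("yaw via rollers",np.degrees(np.arctan2(d[1],d[0])),np.linalg.norm(d[:2]))
print("corners",L)
m=(L[0]+L[1])/2-(L[2]+L[3])/2;print("yaw via walls",np.degrees(np.arctan2(m[1],m[0])))
# handle second view check
im=vision.camera("scene")
for b in blobs(mask(im,(105,130,50),(125,255,255))): print(b[0],b[1])
print("handle pred scene",proj("scene",np.array([h[0],h[1],.04])))
for q in((241,120),): print("label",onz("top",q,.07))
s=sensors.read_state();from scipy.spatial.transform import Rotation as R;print(R.from_quat(s["eef_rot"]).as_matrix())
E
```

```text
rim sides (126x136) [np.float64(0.1272), np.float64(0.1238), np.float64(0.1307), np.float64(0.1232)]
tray [ 0.6007 -0.0394  0.074 ] axis [ 0.9854 -0.1704  0.    ] yaw -9.808436777972627
bar [ 0.5077 -0.0211  0.067 ] 0.09484438755772788 pred [ 0.5022 -0.0224  0.074 ]
knob [ 0.6146 -0.2044  0.096 ] pivot [ 0.6496 -0.1344  0.08  ] 0.07822344757700622
knob in tray 0.04178194916048791 -0.16019368109407262 pivot 0.06429393927034964 -0.08527960997171186
cam -0.07887706324800842
handle [0.5381 0.3187 0.051 ] [0.5278 0.3557 0.051 ] [0.5484 0.2816 0.051 ] 0.07690995287143158
yawh -74.45774363117732
rollers [array([0.5689, 0.2114, 0.027 ]), array([0.5617, 0.2357, 0.027 ]), array([0.5558, 0.2603, 0.027 ])]
yaw via rollers -73.65785447332148 0.0862902931756411
corners [array([0.6087, 0.1744, 0.034 ]), array([0.5414, 0.1499, 0.034 ]), array([0.5828, 0.2808, 0.046 ]), array([0.5158, 0.2631, 0.046 ])]
yaw via walls -76.80969823666679
[593.9  43.9] [571  22  48  38 430]
[212.9 129.9] [208 126  10   9  72]
[220.4 162.3] [212 154  17  16 190]
[308.5 211.8] [290 198  38  29 481]
[432.  248.6] [417 243  31  12 212]
[424.8 287. ] [415 280  20  15 158]
handle pred scene [431.8157 247.3725]
label [0.7142 0.1615 0.07  ]
[[-0.9273  0.3744 -0.0004]
 [ 0.3744  0.9273 -0.001 ]
 [-0.0001 -0.0011 -1.    ]]
```

```bash
cat > go.py <<'E'
import sys; from h import *
# go.py x y z yangle_deg : shift units (3cm) in current tool frame and turn units (8deg) needed
from scipy.spatial.transform import Rotation as R
x,y,z,a=map(float,sys.argv[1:5]); s=sensors.read_state(); m=R.from_quat(s["eef_rot"]).as_matrix()
t=np.degrees(np.arctan2(m[1,1],m[0,1])); dt=(t-a+180)%360-180
d=np.array([x,y,z])-s["ee_pos"]
a0=np.radians(a); T=np.array([[-np.sin(a0),np.cos(a0),0],[np.cos(a0),np.sin(a0),0],[0,0,-1]])
print("t",s["time"],"pos",s["ee_pos"].round(4),"yang",t.round(1),"tilt",m[:,2].round(3),"j",s["joint_positions"].round(2),"w",round(s["width"],4),"grip",round(s["grip_force"],1),"F",s["ft_force"].round(1))
print("turn",(dt/8).round(2),"shift now",(m.T@d/.03).round(2),"shift after turn",(T@d/.03).round(2))
E
python3 -m crank '[[[0,0,0],1],[[0,0,0],1],[[0,0,0],1],[[0,0,0],1],[[0,0,0],1],[[0,0,0],1],[[0,0,0],0.5],[[0,0,0],0]]' 0.5
python3 go.py .5396 .313 .1 15.7
```

```text
time: 1.15
ee_pos: [0.2339, 0.5794, 0.2223]
eef_rot: [0.602, 0.799, -0.0, 0.0]
ft_force: [0.4, 0.2, -0.0]
width: 0.0436
grip_force: 0.0
t 1.15 pos [0.2339 0.5794 0.2223] yang 16.0 tilt [-0.    -0.001 -1.   ] j [-1.3   0.33  0.06  1.47 -0.02  1.35 -0.97] w 0.0436 grip 0.0 F [ 0.4  0.2 -0. ]
turn 0.04 shift now [-11.35   7.34   4.08] shift after turn [-11.31   7.41   4.08]
```

```bash
python3 -m crank '[[[-0.95,0.62,0.34],0],[[-0.95,0.62,0.34],0],[[-0.95,0.62,0.34],0],[[-0.95,0.62,0.34],0],[[-0.95,0.62,0.34],0],[[-0.95,0.62,0.34],0],[[-0.95,0.62,0.34],0],[[-0.95,0.62,0.34],0],[[-0.95,0.62,0.34],0],[[-0.95,0.62,0.34],0],[[-0.95,0.62,0.34],0],[[-0.95,0.62,0.34],0]]'
python3 -m crank '[[[0,0,0],0],[[0,0,0],0]]'; python3 go.py .5396 .313 .021 15.7
python3 - <<'E'
from h import *
im=vision.camera("top"); cv2.imwrite("pics/t1.png",cv2.resize(im[130:260,100:300,::-1],None,fx=3,fy=3))
im=vision.camera("scene"); cv2.imwrite("pics/s1.png",cv2.resize(im[180:300,340:500,::-1],None,fx=4,fy=4))
E
```

```text
time: 2.65
ee_pos: [0.5436, 0.3116, 0.0997]
eef_rot: [0.601, 0.799, -0.0, -0.0]
ft_force: [-0.1, 0.1, -0.3]
width: 0.0437
grip_force: 0.0
time: 2.9
ee_pos: [0.5424, 0.313, 0.1001]
eef_rot: [0.601, 0.799, 0.0, -0.0]
ft_force: [-0.2, -0.6, -0.5]
width: 0.0434
grip_force: 0.0
t 2.9 pos [0.5424 0.313  0.1001] yang 16.1 tilt [-0.001  0.    -1.   ] j [-0.78  0.43  0.24  1.61 -0.11  1.11 -0.23] w 0.0434 grip 0.0 F [-0.2 -0.6 -0.5]
turn 0.05 shift now [ 0.03 -0.09  2.64] shift after turn [ 0.03 -0.09  2.64]
```

View pics/s1.png

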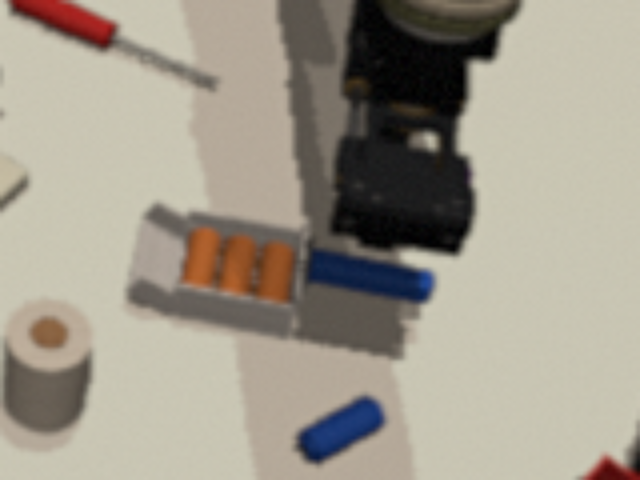

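The gripper hangs over the blue handle at crop (370,275), with the decoy clear at (340,430). I'll descend and grip.

```bash
python3 -m crank '[[[0,-0.09,0.5],0],[[0,0,0.5],0],[[0,0,0.5],0],[[0,0,0.5],0],[[0,0,0.4],0],[[0,0,0.24],0],[[0,0,0],0],[[0,0,0],0]]'
python3 -m crank '[[[0,0,0],0],[[0,0,0],0],[[0,0,0],0],[[0,0,0],0],[[0,0,0],0],[[0,0,0],0]]' 0 60
python3 -m crank '[[[0,0,-0.2],0],[[0,0,-0.2],0],[[0,0,-0.2],0],[[0,0,-0.2],0],[[0,0,0],0],[[0,0,0],0]]'
python3 go.py .5396 .313 .105 15.7
python3 - <<'E'
from h import *
im=vision.camera("scene"); cv2.imwrite("pics/s2.png",cv2.resize(im[150:300,300:500,::-1],None,fx=4,fy=4))
E
```

```text
time: 4.0
ee_pos: [0.5406, 0.3118, 0.0215]
eef_rot: [0.602, 0.799, 0.0, 0.0]
ft_force: [-0.4, -0.5, 1.0]
width: 0.0434
grip_force: 0.0
time: 4.75
ee_pos: [0.5404, 0.3117, 0.0211]
eef_rot: [0.602, 0.799, 0.0, 0.0]
ft_force: [0.6, -0.5, 1.5]
width: 0.0173
grip_force: 59.9
time: 5.5
ee_pos: [0.5402, 0.3116, 0.0448]
eef_rot: [0.602, 0.799, -0.0, -0.0]
ft_force: [-1.1, -0.4, -1.7]
width: 0.0177
grip_force: 59.9
t 5.5 pos [0.5402 0.3116 0.0448] yang 16.0 tilt [-0. -0. -1.] j [-0.78  0.48  0.23  1.66 -0.13  1.01 -0.22] w 0.0177 grip 59.9 F [-1.1 -0.4 -1.7]
turn 0.04 shift now [ 0.05 -0.01 -2.01] shift after turn [ 0.05 -0.01 -2.01]
```

View pics/s2.png

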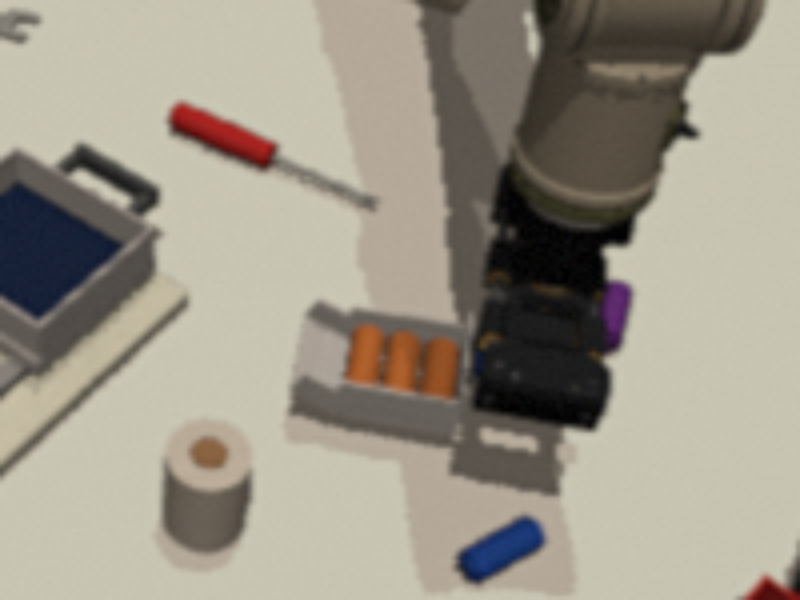

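Held level, with a clear gap to the shadow. Raise it, then align with the tray.

```bash
python3 -m crank '[[[0,0,-0.3],0],[[0,0,-0.4],0],[[0,0,-0.5],0],[[0,0,-0.5],0],[[0,0,-0.4],0],[[0,0,-0.3],0],[[0,0,0],0.5],[[0,0,0],0.7],[[0,0,0],0.7],[[0,0,0],0.7],[[0,0,0],0.5],[[0,0,0],0.1]]'
python3 -m crank '[[[0,0,0],0],[[0,0,0],0]]'
python3 go.py .6333 .1335 .112 -9.8
```

```text
time: 7.05
ee_pos: [0.5402, 0.3117, 0.117]
eef_rot: [0.764, 0.645, -0.0, -0.0]
ft_force: [-0.0, -0.9, -3.1]
width: 0.0176
grip_force: 59.9
time: 7.3
ee_pos: [0.5403, 0.3116, 0.117]
eef_rot: [0.763, 0.646, 0.0, -0.0]
ft_force: [-1.4, 0.2, -2.8]
width: 0.0174
grip_force: 59.9
t 7.3 pos [0.5403 0.3116 0.117 ] yang -9.5 tilt [-0.  0. -1.] j [-0.85  0.41  0.32  1.61 -0.14  1.14 -0.66] w 0.0174 grip 59.9 F [-1.4  0.2 -2.8]
turn 0.03 shift now [-5.34  4.04  0.16] shift after turn [-5.32  4.07  0.17]
```

```bash
python3 -m crank '[[[-0.2,0.15,0],0],[[-0.4,0.3,0],0],[[-0.5,0.4,0],0],[[-0.6,0.45,0],0],[[-0.6,0.45,0],0],[[-0.6,0.45,0],0],[[-0.6,0.45,0],0],[[-0.6,0.45,0],0],[[-0.5,0.4,0],0],[[-0.4,0.3,0.1],0],[[-0.2,0.15,0.1],0],[[-0.1,0.08,0],0]]'
python3 -m crank '[[[0,0,0],0],[[0,0,0],0]]'
python3 go.py .6333 .1335 .108 -9.8
python3 - <<'E'
from h import *
a=vision.camera("top")[90:240,210:410,::-1]; b=vision.camera("scene")[130:280,240:440,::-1]
cv2.imwrite("pics/p3.png",cv2.resize(np.hstack([a,b]),None,fx=2,fy=2,interpolation=cv2.INTER_CUBIC))
E
```

```text
time: 8.8
ee_pos: [0.6328, 0.1347, 0.1104]
eef_rot: [0.764, 0.646, -0.0, -0.0]
ft_force: [-0.1, 0.2, -1.3]
width: 0.0174
grip_force: 59.9
time: 9.05
ee_pos: [0.6328, 0.1356, 0.111]
eef_rot: [0.763, 0.646, 0.0, -0.0]
ft_force: [0.3, 0.1, -1.6]
width: 0.0176
grip_force: 59.9
t 9.05 pos [0.6328 0.1356 0.111 ] yang -9.5 tilt [ 0.     0.001 -1.   ] j [-0.57  0.48  0.39  1.55 -0.19  1.15 -0.31] w 0.0176 grip 59.9 F [ 0.3  0.1 -1.6]
turn 0.03 shift now [-0.07  0.03  0.1 ] shift after turn [-0.07  0.03  0.1 ]
```

View pics/p3.png

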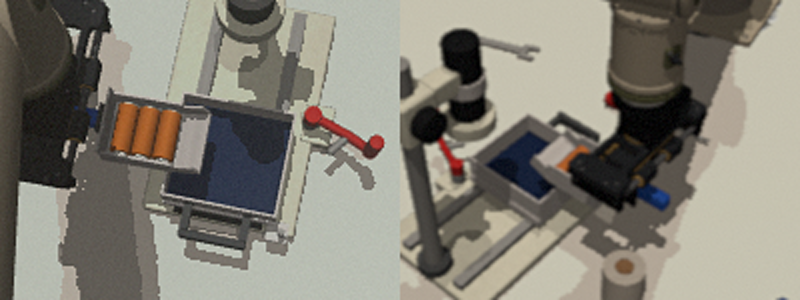

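Top half: the scoop is level over the tray's left wall, with its lip ends at crop (210,105) and (203,175) and the rollers in place. I'll check its offset from the tray.

```bash
python3 - <<'E'
from h import *
np.set_printoptions(precision=4,suppress=True)
ctr=np.array([.6035,-.039]);a=np.radians(-9.8);A=np.array([[np.cos(a),np.sin(a)],[-np.sin(a),np.cos(a)]])
f=lambda x,y:(x/2+210-.25,y/2+90-.25)
for n,p,z in(("lip",(210,105),.107),("lip",(203,175),.107),("bowl rear",(108,90),.136),("bowl rear",(100,163),.136),("rimBR",(278,222),.074),("rimTR",(298,116),.074),("rimBL",(163,201),.074),("rimTL",(190,96),.074),("bar",(215,241),.067)):
    w=onz("top",f(*p),z);print(n,w,"tray",A@(w[:2]-ctr))
E
```

```text
lip [ 0.6509 -0.0166  0.107 ] tray [0.0429 0.0302]
lip [ 0.5707 -0.0108  0.107 ] tray [-0.0371  0.0222]
bowl rear [0.6568 0.0934 0.136 ] tray [0.03   0.1396]
bowl rear [0.5756 0.0984 0.136 ] tray [-0.0509  0.1306]
rimBR [ 0.5247 -0.096   0.074 ] tray [-0.0679 -0.0696]
rimTR [ 0.6498 -0.1179  0.074 ] tray [ 0.059  -0.0699]
rimBL [0.5465 0.0359 0.074 ] tray [-0.0689  0.0641]
rimTL [0.6718 0.0084 0.074 ] tray [0.0592 0.0584]
bar [ 0.5024 -0.0246  0.067 ] tray [-0.1021 -0.003 ]
```

```bash
python3 -m crank '[[[0,0.1,0],0.3],[[-0.1,0.1,0.1],0.4],[[-0.07,0.08,0.1],0],[[0,0,0.03],0],[[0,0,0],0],[[0,0,0],0]]'
python3 -m crank '[[[0,0,0],0],[[0,0,0],0],[[0,0,0],0],[[0,0,0],0]]' 0 4
python3 - <<'E'
from h import *
np.set_printoptions(precision=4,suppress=True)
a=vision.camera("top")[90:240,210:410,::-1]; b=vision.camera("scene")[130:280,240:440,::-1]
cv2.imwrite("pics/p4.png",cv2.resize(np.hstack([a,b]),None,fx=2,fy=2,interpolation=cv2.INTER_CUBIC))
im=a[:,:,::-1].copy()
for q in blobs(mask(im,(5,130,90),(22,255,255))): print(q[0]+[210,90],q[1])
E
python3 go.py .6333 .1335 .108 -9.8
```

```text
time: 9.9
ee_pos: [0.6401, 0.1282, 0.1041]
eef_rot: [0.794, 0.608, 0.0, -0.0]
ft_force: [0.6, -0.1, -2.0]
width: 0.0174
grip_force: 59.9
time: 10.4
ee_pos: [0.6401, 0.1281, 0.1041]
eef_rot: [0.794, 0.608, 0.0, -0.0]
ft_force: [0.1, 1.2, -0.7]
width: 0.0179
grip_force: 4.0
[289.6 158.2] [ 63  54  35  30 673]
t 10.5 pos [0.6401 0.1281 0.1041] yang -15.2 tilt [ 0.  0. -1.] j [-0.57  0.5   0.4   1.54 -0.21  1.15 -0.39] w 0.0178 grip 4.0 F [ 0.3  1.4 -0.1]
turn -0.67 shift now [ 0.11 -0.27 -0.13] shift after turn [ 0.14 -0.25 -0.13]
```

View pics/p4.png

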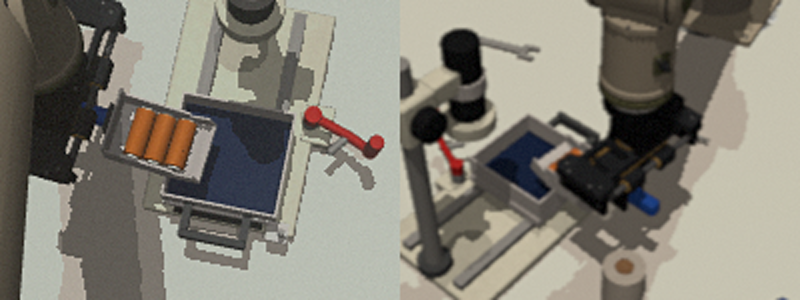

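The scoop now rests on the rim (lip centre at crop (211,150), square to the tray, rollers at the foot of the ramp). The wrist load dropped, so it pivots in the light grip. I'll raise the handle along the tipping arc.

```bash
cat > tip.py <<'E'
from h import *
from scipy.spatial.transform import Rotation as R
np.set_printoptions(precision=3,suppress=True)
im=vision.camera("scene"); s=sensors.read_state(); m=R.from_quat(s["eef_rot"]).as_matrix(); P=s["ee_pos"]-m[:,2]*r.pinch_z; f=-m[:,0]
c=[b for b in blobs(mask(im,(105,130,50),(125,255,255)),10) if np.linalg.norm(b[0]-proj("scene",P))<60]
print("blue",[(b[0],b[1]) for b in c],"pinch",P,"F",s["ft_force"])
for t in range(-10,71,10):
    a=np.radians(t);e=P-.048*(np.cos(a)*f+[0,0,-np.sin(a)]);l=P+np.cos(a)*f*.150+np.array([0,0,-1])*(.15*np.sin(a)+.023*np.cos(a))-f*.023*np.sin(a)
    print(t,"handle end px",proj("scene",e),"lip",l)
im=vision.camera("top")
for n,i in(("top",im),("scene",vision.camera("scene"))): print(n,[(b[0],b[1]) for b in blobs(mask(i,(5,130,70),(22,255,255)),15)])
E
python3 -m crank '[[[-0.05,0,-0.1],0],[[-0.1,0,-0.2],0],[[-0.1,0,-0.2],0],[[-0.1,0,-0.2],0],[[-0.1,0,-0.2],0],[[-0.1,0,-0.15],0],[[0,0,0],0],[[0,0,0],0]]'; python3 tip.py
```

```text
time: 11.5
ee_pos: [0.6358, 0.1123, 0.1355]
eef_rot: [0.794, 0.608, 0.0, -0.0]
ft_force: [0.3, 0.5, -0.6]
width: 0.0176
grip_force: 4.0
blue [(array([302.7, 208.4]), array([289, 197,  25,  29, 279], dtype=int32)), (array([357.2, 216. ]), array([350, 211,  15,  11, 111], dtype=int32))] pinch [0.636 0.112 0.154] F [ 0.166  0.462 -1.332]
-10 handle end px [363.086 225.157] lip [ 0.596 -0.034  0.158]
0 handle end px [363.541 223.053] lip [ 0.597 -0.032  0.131]
10 handle end px [363.552 220.614] lip [ 0.598 -0.026  0.105]
20 handle end px [363.114 217.915] lip [ 0.601 -0.016  0.081]
30 handle end px [362.234 215.044] lip [ 0.605 -0.002  0.059]
40 handle end px [360.939 212.096] lip [0.61  0.016 0.04 ]
50 handle end px [359.268 209.171] lip [0.615 0.036 0.024]
60 handle end px [357.278 206.371] lip [0.621 0.059 0.013]
70 handle end px [355.039 203.789] lip [0.628 0.084 0.005]
top [(array([291.7, 158.5]), array([274, 143,  36,  32, 703], dtype=int32))]
scene [(array([286.9,   7.3]), array([266,   0,  40,  19, 467], dtype=int32)), (array([453.8,   4.9]), array([440,   0,  28,  12, 228], dtype=int32)), (array([509.9,   9.6]), array([ 471,    0,   74,   25, 1107], dtype=int32)), (array([606.4,  10.2]), array([571,   0,  69,  32, 557], dtype=int32)), (array([ 14.3, 114.2]), array([  0,  97,  44,  38, 669], dtype=int32)), (array([ 44.9, 186.6]), array([  0, 161,  85,  56, 644], dtype=int32)), (array([318.2, 213.2]), array([314, 211,  10,   5,  23], dtype=int32)), (array([ 48.9, 255.2]), array([ 19, 231,  61,  48, 338], dtype=int32)), (array([351.9, 263. ]), array([349, 261,   7,   5,  29], dtype=int32))]
```

The handle end matches about 20° of tip, so it's working. Go on to about 50°.

```bash
python3 -m crank '[[[-0.15,0,-0.15],0],[[-0.2,0,-0.18],0],[[-0.2,0,-0.15],0],[[-0.2,0,-0.12],0],[[-0.2,0,-0.12],0],[[-0.2,0,-0.1],0],[[-0.2,0,-0.1],0],[[-0.15,0,-0.06],0],[[0,0,0],0],[[0,0,0],0]]'; python3 tip.py
python3 - <<'E'
from h import *
a=vision.camera("top")[90:240,210:410,::-1]; b=vision.camera("scene")[130:280,240:440,::-1]
cv2.imwrite("pics/p5.png",cv2.resize(np.hstack([a,b]),None,fx=2,fy=2,interpolation=cv2.INTER_CUBIC))
E
```

```text
time: 12.9
ee_pos: [0.6239, 0.069, 0.1648]
eef_rot: [0.794, 0.608, 0.0, -0.0]
ft_force: [-0.5, 0.1, -1.2]
width: 0.018
grip_force: 4.0
blue [(array([343.4, 195.8]), array([338, 191,  12,  10,  83], dtype=int32))] pinch [0.624 0.069 0.183] F [-0.047 -0.382 -1.975]
-10 handle end px [350.34  207.778] lip [ 0.584 -0.077  0.187]
0 handle end px [350.714 205.572] lip [ 0.585 -0.076  0.16 ]
10 handle end px [350.655 203.045] lip [ 0.586 -0.07   0.135]
20 handle end px [350.159 200.274] lip [ 0.589 -0.059  0.111]
30 handle end px [349.237 197.351] lip [ 0.593 -0.045  0.089]
40 handle end px [347.916 194.372] lip [ 0.598 -0.028  0.069]
50 handle end px [346.237 191.438] lip [ 0.603 -0.007  0.054]
60 handle end px [344.257 188.651] lip [0.609 0.016 0.042]
70 handle end px [342.045 186.105] lip [0.616 0.04  0.035]
top [(array([330.1, 173.7]), array([318, 161,  24,  27, 410], dtype=int32)), (array([345.1, 177.6]), array([339, 166,  13,  24, 211], dtype=int32))]
scene [(array([287. ,   7.3]), array([266,   0,  40,  18, 476], dtype=int32)), (array([452.5,   4.9]), array([437,   0,  30,  13, 241], dtype=int32)), (array([509.9,   9.7]), array([ 471,    0,   75,   25, 1105], dtype=int32)), (array([606.6,  10.2]), array([571,   0,  69,  32, 556], dtype=int32)), (array([ 14.7, 113.9]), array([  0,  97,  43,  38, 679], dtype=int32)), (array([ 44.2, 187. ]), array([  0, 160,  85,  58, 647], dtype=int32)), (array([300.9, 203. ]), array([288, 195,  27,  19, 246], dtype=int32)), (array([ 48.4, 255.6]), array([ 19, 231,  62,  48, 329], dtype=int32)), (array([351.9, 263. ]), array([349, 261,   7,   5,  29], dtype=int32))]
```

View pics/p5.png

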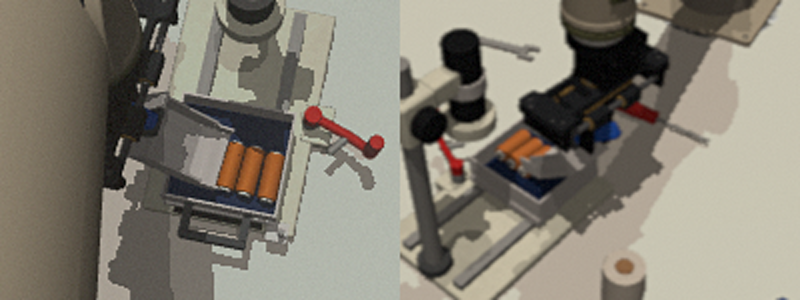

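All three rollers are out in the tray, at top-crop (230..270,170). Now firm the grip and withdraw up and back.

```bash
python3 -m crank '[[[0,0,0],0],[[0,0,0],0],[[0,0,0],0],[[0.1,0,-0.2],0],[[0.2,0,-0.4],0],[[0.3,0,-0.5],0],[[0.5,0,-0.6],0],[[0.6,0,-0.6],0],[[0.6,0,-0.4],0],[[0.6,0,-0.2],0],[[0.6,0,0],0],[[0.4,0,0],0]]' 0 60; python3 tip.py|grep -v scene; python3 go.py .5566 .2543 .24 16
```

```text
time: 14.65
ee_pos: [0.6545, 0.1831, 0.2512]
eef_rot: [0.794, 0.608, -0.0, -0.0]
ft_force: [-0.2, -0.6, -1.2]
width: 0.0176
grip_force: 60.0
blue [(array([384.7, 193.8]), array([377, 188,  15,  11, 106], dtype=int32))] pinch [0.654 0.185 0.27 ] F [-0.64   1.186 -1.589]
-10 handle end px [392.666 207.514] lip [0.615 0.038 0.273]
0 handle end px [393.392 204.997] lip [0.616 0.04  0.247]
10 handle end px [393.592 202.11 ] lip [0.617 0.046 0.221]
20 handle end px [393.249 198.943] lip [0.62  0.056 0.197]
30 handle end px [392.366 195.599] lip [0.624 0.07  0.175]
40 handle end px [390.967 192.192] lip [0.628 0.088 0.156]
50 handle end px [389.096 188.839] lip [0.634 0.108 0.14 ]
60 handle end px [386.817 185.658] lip [0.64  0.131 0.128]
70 handle end px [384.21  182.757] lip [0.647 0.156 0.121]
top [(array([334.8, 174.8]), array([318, 161,  34,  29, 644], dtype=int32))]
t 14.8 pos [0.6544 0.182  0.2512] yang -15.1 tilt [-0.001 -0.001 -1.   ] j [-0.62  0.46  0.42  1.27 -0.18  1.45 -0.49] w 0.0175 grip 60.0 F [ 0.2 -1.1 -1.4]
turn -3.89 shift now [ 1.47 -3.78  0.37] shift after turn [ 3.21 -2.47  0.37]
```

```bash
python3 -m crank '[[[0,0,0],-0.8],[[0,0,0],-0.8],[[0,0,0],-0.8],[[0,0,0],-0.8],[[0,0,0],-0.7],[[0.6,-0.5,0.1],0],[[0.8,-0.6,0.5],0],[[0.8,-0.6,0.8],0],[[0.7,-0.5,0.8],0],[[0.3,-0.3,0.6],0],[[0,0,0.3],0],[[0,0,0],0]]'; python3 go.py .5566 .2543 .11 16
```

```text
time: 16.3
ee_pos: [0.5566, 0.2519, 0.1588]
eef_rot: [0.602, 0.798, -0.0, 0.0]
ft_force: [0.2, -0.3, -1.3]
width: 0.0174
grip_force: 60.0
t 16.3 pos [0.5566 0.2519 0.1588] yang 15.9 tilt [-0.    -0.001 -1.   ] j [-0.72  0.34  0.27  1.6  -0.1   1.21 -0.15] w 0.0174 grip 60.0 F [ 0.2 -0.3 -1.3]
turn -0.01 shift now [0.08 0.02 1.63] shift after turn [0.08 0.02 1.63]
```

```bash
python3 -m crank '[[[0,0,0.3],0],[[0,0,0.5],0],[[0,0,0.5],0],[[0,0,0.2],0],[[0,0,0],0],[[0,0,0],0]]'
python3 -m crank '[[[0,0,0],0],[[0,0,0],0],[[0,0,0],0],[[0.1,0,0.15],0],[[0.2,0,0.25],0],[[0.2,0,0.25],0],[[0.2,0,0.25],0],[[0.2,0,0.25],0],[[0.15,0,0.2],0],[[0.1,0,0.15],0],[[0,0,0],0]]' 0 4
python3 tip.py|grep -v scene;python3 go.py .54 .312 .021 16
```

```text
time: 17.05
ee_pos: [0.5563, 0.2533, 0.1144]
eef_rot: [0.602, 0.799, 0.0, 0.0]
ft_force: [0.6, 0.6, -0.9]
width: 0.0178
grip_force: 60.0
time: 18.42
ee_pos: [0.5463, 0.2863, 0.0686]
eef_rot: [0.602, 0.799, -0.0, -0.0]
ft_force: [0.2, 0.4, -0.5]
width: 0.0178
grip_force: 4.0
blue [(array([424.8, 286.9]), array([415, 280,  20,  15, 157], dtype=int32))] pinch [0.547 0.286 0.088] F [ 0.384  0.08  -0.016]
-10 handle end px [439.94  238.679] lip [0.588 0.14  0.091]
0 handle end px [440.872 236.664] lip [0.588 0.142 0.065]
10 handle end px [441.24  234.523] lip [0.586 0.148 0.039]
20 handle end px [441.024 232.321] lip [0.583 0.158 0.015]
30 handle end px [440.222 230.128] lip [ 0.579  0.172 -0.007]
40 handle end px [438.852 228.015] lip [ 0.574  0.19  -0.026]
50 handle end px [436.953 226.053] lip [ 0.568  0.21  -0.042]
60 handle end px [434.582 224.308] lip [ 0.562  0.233 -0.054]
70 handle end px [431.817 222.839] lip [ 0.555  0.258 -0.061]
top [(array([329.7, 173.4]), array([318, 161,  24,  27, 425], dtype=int32)), (array([345.1, 177.6]), array([339, 166,  13,  24, 209], dtype=int32))]
t 18.575 pos [0.5467 0.2859 0.069 ] yang 16.0 tilt [ 0. -0. -1.] j [-0.75  0.44  0.24  1.67 -0.12  1.05 -0.19] w 0.0182 grip 4.0 F [-0.3 -0.6 -0.1]
turn -0.0 shift now [0.9  0.03 1.6 ] shift after turn [0.9  0.03 1.6 ]
```

```bash
python3 -m crank '[[[0.08,0,0.2],0],[[0.12,0,0.25],0],[[0.15,0,0.25],0],[[0.15,0,0.25],0],[[0.15,0,0.25],0],[[0.15,0,0.2],0],[[0.1,0,0.15],0],[[0,0,0.03],0],[[0,0,0],0]]'
python3 - <<'E'
from h import *
a=vision.camera("top")[120:240,150:350,::-1]; b=vision.camera("scene")[180:300,340:500,::-1]
cv2.imwrite("pics/p6.png",cv2.resize(np.hstack([a,b]),None,fx=2.2,fy=2.2,interpolation=cv2.INTER_CUBIC))
E
```

```text
time: 19.7
ee_pos: [0.5391, 0.3125, 0.0218]
eef_rot: [0.602, 0.799, 0.0, -0.0]
ft_force: [-0.6, 0.7, 0.7]
width: 0.0182
grip_force: 4.0
```

View pics/p6.png

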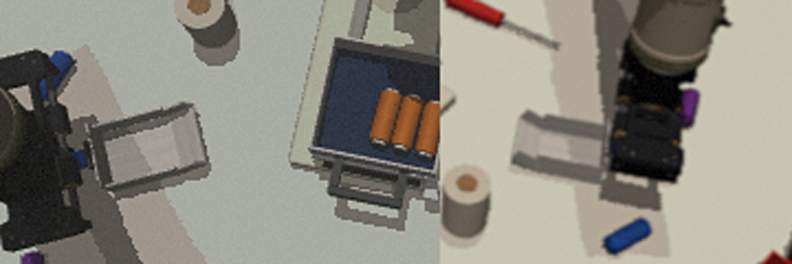

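The empty scoop sits flat on the table and the rollers are in the tray. Release and rise.

```bash
python3 -m crank '[[[0,0,0],0],[[0,0,0],0],[[0,0,0],0],[[0,0,-0.3],0],[[0,0,-0.6],0],[[0,0,-0.8],0],[[0,0,-0.8],0],[[0,0,-0.8],0],[[0,0,-0.5],0],[[0,0,0],0]]' 0.5 10
python3 -m crank '[[[0,0,0],-0.9],[[0,0,0],-1],[[0,0,0],-1],[[0,0,0],-1],[[0,0,0],-1],[[0,0,0],-1],[[0,0,0],-1],[[0,0,0],-1],[[0,0,0],-0.1],[[0,0,0],0]]' 0; python3 go.py .455 -.016 .12 80.2
python3 - <<'E'
from h import *
np.set_printoptions(precision=4,suppress=True)
a=vision.camera("top")
for b in blobs(mask(a,(105,130,60),(125,255,255))): print(b[0],b[1])
b=[b for b in blobs(mask(a,(5,130,70),(22,255,255)))]
ctr=np.array([.5984,-.0422]);an=np.radians(-9.8);A=np.array([[np.cos(an),np.sin(an)],[-np.sin(an),np.cos(an)]])
for q in b: print("amber tray",q[0],A@(onz("top",q[0],.052)[:2]-ctr),q[1])
# dark bar
m=cv2.inRange(a,(0,0,0),(80,80,80))[195:216,295:345]
for q in blobs(m,15): print("bar",q[0]+[295,195],q[1], np.array(rect(q[2])[0])+[295,195],rect(q[2])[1:],)
E
```

```text
time: 21.05
ee_pos: [0.5397, 0.3127, 0.1372]
eef_rot: [0.602, 0.799, 0.001, 0.0]
ft_force: [-0.4, 0.4, -0.5]
width: 0.0435
grip_force: 0.0
time: 22.3
ee_pos: [0.5388, 0.3121, 0.135]
eef_rot: [0.088, 0.996, -0.0, -0.0]
ft_force: [0.1, 0.1, 0.4]
width: 0.0008
grip_force: 0.0
t 22.3 pos [0.5388 0.3121 0.135 ] yang 79.9 tilt [-0.001 -0.    -1.   ] j [-0.65  0.38  0.07  1.58 -0.03  1.18  0.82] w 0.0008 grip 0.0 F [0.1 0.1 0.4]
turn -0.04 shift now [  0.82 -11.26   0.51] shift after turn [  0.89 -11.25   0.5 ]
[172.4 153.5] [164 144  18  21 158]
[517.3 193. ] [510 187  15  13 146]
[187.2 191.6] [185 188   5   7  22]
amber tray [329.7 173.5] [-0.0045 -0.0103] [318 161  24  26 427]
amber tray [345.1 177.6] [-0.0073 -0.0478] [339 166  13  24 209]
bar [319.4 203. ] [  1   0  49  20 473] [318.8462 202.7692] ((47.85233688354492, 18.8271484375), 11.309932708740234)
```

```bash
python3 -m crank '[[[0,-0.6,0],0],[[0.1,-1,0],0],[[0.1,-1,0],0],[[0.1,-1,0],0],[[0.1,-1,0],0],[[0.1,-1,0],0],[[0.1,-1,0],0],[[0.1,-1,0.1],0],[[0.1,-1,0.1],0],[[0.1,-1,0.1],0],[[0,-1,0.1],0],[[0,-0.65,0.1],0]]'
python3 -m crank '[[[0,0,0.4],0],[[0,0,0.6],0],[[0,0,0.6],0],[[0,0,0.5],0],[[0,0,0.3],0],[[0,0,0],0]]'; python3 go.py .485 -.0205 .047 80.2
```

```text
time: 23.85
ee_pos: [0.4529, -0.0178, 0.1205]
eef_rot: [0.089, 0.996, 0.0, 0.0]
ft_force: [-0.2, 0.9, -0.2]
width: 0.0003
grip_force: 0.0
time: 24.6
ee_pos: [0.4535, -0.0153, 0.048]
eef_rot: [0.087, 0.996, -0.0, -0.001]
ft_force: [0.1, -0.2, 1.1]
width: 0.0005
grip_force: 0.0
t 24.6 pos [ 0.4535 -0.0153  0.048 ] yang 80.0 tilt [-0.001 -0.    -1.   ] j [-0.31  0.14  0.26  2.1  -0.05  0.9   1.37] w 0.0005 grip 0.0 F [ 0.1 -0.2  1.1]
turn -0.02 shift now [-1.06  0.01  0.03] shift after turn [-1.06  0.01  0.03]
```

```bash
python3 -m crank '[[[-0.4,0,0],0],[[-0.4,0,0],0],[[-0.3,0,0],0],[[-0.2,0,0],0],[[-0.3,0,0],0],[[-0.3,0,0],0],[[-0.3,0,0],0],[[-0.3,0,0],0],[[-0.3,0,0],0],[[-0.3,0,0],0],[[-0.3,0,0],0],[[-0.2,0,0],0]]'
python3 -m crank '[[[-0.2,0,0],0],[[-0.2,0,0],0],[[0,0,0],0]]'; python3 go.py .485 -.0205 .047 80.2
python3 - <<'E'
from h import *
np.set_printoptions(precision=4,suppress=True)
a=vision.camera("top")
for q in blobs(mask(a,(5,130,70),(22,255,255)),15): print("amber",q[0],onz("top",q[0],.052))
E
```

```text
time: 26.1
ee_pos: [0.5609, -0.0342, 0.0485]
eef_rot: [0.087, 0.996, 0.0, 0.0]
ft_force: [-2.3, -2.2, 0.2]
width: 0.0008
grip_force: 0.9
time: 26.48
ee_pos: [0.5729, -0.0361, 0.0487]
eef_rot: [0.087, 0.996, 0.0, 0.001]
ft_force: [-0.5, -0.2, -1.0]
width: 0.0002
grip_force: 0.0
t 26.475 pos [ 0.5729 -0.0361  0.0487] yang 80.0 tilt [ 0.001  0.    -1.   ] j [-0.25  0.39  0.27  1.8  -0.12  0.97  1.48] w 0.0002 grip 0.0 F [-0.5 -0.2 -1. ]
turn -0.02 shift now [2.98 0.   0.05] shift after turn [2.98 0.01 0.06]
amber [356.8 138.8] [ 0.6784 -0.1149  0.052 ]
```

```bash
for i in 1 2 3; do python3 -m crank '[[[-0.12,0,0],0],[[-0.12,0,0],0],[[-0.12,0,0],0]]' | grep -E "ee_pos|ft_f"; done
```

```text
ee_pos: [0.583, -0.038, 0.0486]
ft_force: [-2.0, 1.7, 0.7]
ee_pos: [0.5936, -0.0399, 0.0485]
ft_force: [-1.7, 1.1, 0.2]
ee_pos: [0.6001, -0.0411, 0.0479]
ft_force: [-30.8, 5.9, 24.4]
```

The force jumped to about 30 N, so the tray is at its stop. Retreat, then locate the knob.

```bash
python3 -m crank '[[[0.3,0,0],0],[[0.5,0,0],0],[[0.6,0,0],0],[[0.6,0,0],0],[[0.3,0,-0.5],0],[[0,0,-0.8],0],[[0,0,-0.8],0],[[0,0,-0.5],0],[[0,0,0],0]]'|grep -E "time|ee_pos|ft_f"
python3 - <<'E'
from h import *
np.set_printoptions(precision=4,suppress=True)
a=vision.camera("top"); im=vision.camera("scene")
for b in blobs(mask(a,(0,150,90),(4,255,255)),10): print("top red",b[0],b[1])
for b in blobs(mask(im,(0,150,70),(5,255,255)),10): print("scene red",b[0],b[1])
m=cv2.inRange(a,(0,0,0),(80,80,80))[150:200,290:370]
for q in blobs(m,15): print("dark",q[0]+[290,150],q[1])
print("knob",onz("top",(398,160.7),.096)); print(proj("scene",onz("top",(398,160.7),.096)))
for q in blobs(mask(a,(5,130,70),(22,255,255)),15): print("amber",q[0],onz("top",q[0],.052))
c=a[90:215,270:430,::-1]; cv2.imwrite("pics/p7.png",cv2.resize(c,None,fx=4,fy=4,interpolation=cv2.INTER_CUBIC))
E
```

```text
time: 28.78
ee_pos: [0.5368, -0.03, 0.1273]
ft_force: [0.2, 0.3, -1.0]
top red [102.3 134.7] [  64   95   65   69 1372]
top red [ 72. 132.] [ 70 127   5  11  11]
top red [375.7 152.6] [362 143  31  22 156]
top red [398.  160.7] [395 158   7   7  40]
scene red [355.8 183.6] [343 177  26  15 154]
scene red [264.  206.7] [259 199  12  15  49]
scene red [492.7 334.5] [ 454  295   80   83 3480]
dark [346.2 168.1] [55  0  3 38 75]
dark [364.6 152.2] [71  0  9  5 31]
dark [361.5 185. ] [ 63  19  17  31 436]
knob [ 0.6146 -0.2044  0.096 ]
[256.8537 183.7995]
amber [358.5 128.5] [ 0.7042 -0.1188  0.052 ]
```

View pics/p7.png

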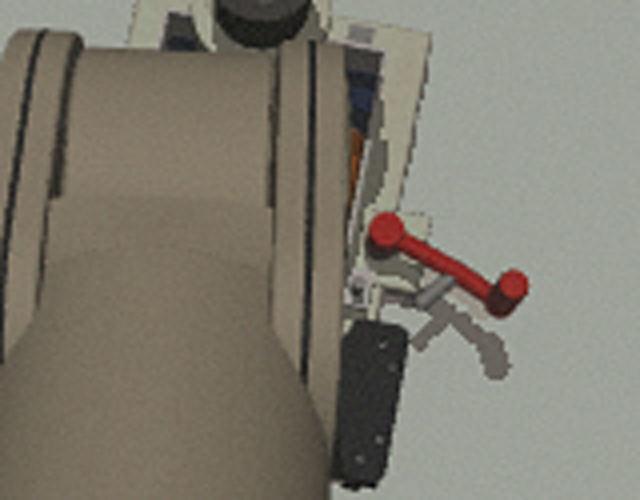

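Top view: the knob is at crop (514,287) and the pivot at (387,232), still free, with the tray home. I'll go round to the knob's outer side.

```bash
python3 -m crank '[[[0,-0.5,0],0],[[-0.1,-0.9,0],0],[[-0.1,-0.9,0],0],[[-0.1,-0.9,0],0],[[-0.1,-0.9,0],0],[[-0.1,-0.9,0],0],[[-0.1,-0.9,0],0],[[-0.1,-0.5,0],0],[[0,0,0],0]]' | grep -E "time|ee_pos"
python3 go.py .660 -.222 .13 80
python3 - <<'E'
from h import *
print(onz("top",(517.3,193),.17))
E
```

```text
time: 30.0
ee_pos: [0.5229, -0.2238, 0.1261]
t 30.0 pos [ 0.5229 -0.2238  0.1261] yang 79.9 tilt [-0.001 -0.    -1.   ] j [-0.02  0.29  0.41  1.75 -0.13  1.12  1.82] w 0.0004 grip 0.0 F [-0.2  0.2  0.5]
turn -0.01 shift now [-4.49  0.86 -0.13] shift after turn [-4.49  0.85 -0.13]
[ 0.53278036 -0.42802498  0.17      ]
```

```bash
python3 -m crank '[[[-0.5,0.1,0],0],[[-0.8,0.15,0],0],[[-0.8,0.15,0],0],[[-0.8,0.15,0],0],[[-0.8,0.15,0],0],[[-0.7,0.15,0],0],[[-0.1,0,0],0],[[0,0,0.5],0],[[0,0,0.7],0],[[0,0,0.7],0],[[0,0,0.5],0],[[0,0,0],0]]' | grep -E "time|ee_pos|ft"
python3 go.py .636 -.218 .055 80
```

```text
time: 31.5
ee_pos: [0.6598, -0.2206, 0.0527]
ft_force: [-0.8, -0.3, -0.1]
t 31.5 pos [ 0.6598 -0.2206  0.0527] yang 80.0 tilt [-0.003  0.001 -1.   ] j [ 0.01  0.64  0.36  1.44 -0.24  1.11  1.81] w 0.0006 grip 0.0 F [-0.8 -0.3 -0.1]
turn 0.0 shift now [ 0.8  -0.05 -0.07] shift after turn [ 0.8  -0.05 -0.08]
```

```bash
python3 -m crank '[[[0.4,0,0],0],[[0.4,-0.05,0],0],[[0.42,0.08,0],0],[[0.41,0.09,0],0],[[0.33,0.17,0],0],[[0.33,0.17,0],0],[[0.28,0.25,0],0],[[0.27,0.25,0],0],[[0.14,0.2,0],0],[[0.14,0.2,0],0]]' | grep -E "time|ee_pos|ft"
python3 - <<'E'
from h import *
a=vision.camera("top")
for b in blobs(mask(a,(0,130,70),(5,255,255)),10):
    if b[0][0]>330: print("top red",b[0],b[1],onz("top",b[0],.096))
im=vision.camera("scene")
for b in blobs(mask(im,(0,130,60),(5,255,255)),10):
    if b[0][0]<340: print("scene red",b[0],b[1])
for c in np.arange(0,1.3,.2):
    f=np.radians(170.2+68.75)-c;k=np.array([.655+.08*np.cos(f),-.135+.08*np.sin(f),.096]);print(c.round(1),k[:2].round(3),proj("top",k).round(),proj("scene",k).round())
E
python3 go.py .5713 -.1498 .055 80
```

```text
time: 32.75
ee_pos: [0.5756, -0.164, 0.0545]
ft_force: [0.2, -0.7, 0.1]
top red [365.8 147.8] [362 143   8  12  58] [ 0.64333405 -0.13201817  0.096     ]
scene red [271.7 206.9] [265 200  15  14  50]
0.0 [ 0.614 -0.204] [398. 161.] [257. 184.]
0.2 [ 0.601 -0.194] [393. 167.] [262. 182.]
0.4 [ 0.59  -0.182] [388. 171.] [268. 182.]
0.6 [ 0.582 -0.168] [382. 175.] [273. 182.]
0.8 [ 0.577 -0.153] [375. 177.] [278. 182.]
1.0 [ 0.575 -0.137] [368. 177.] [283. 184.]
1.2 [ 0.576 -0.121] [361. 177.] [287. 186.]
t 32.85 pos [ 0.5756 -0.1635  0.0545] yang 80.1 tilt [-0.     0.001 -1.   ] j [-0.09  0.44  0.37  1.73 -0.18  1.01  1.73] w 0.0005 grip 0.0 F [ 0.3 -0.4  1.4]
turn 0.01 shift now [ 0.22  0.42 -0.02] shift after turn [ 0.22  0.42 -0.02]
```

```bash
python3 -m crank '[[[0.1,0.2,0],0],[[0.1,0.2,0],0],[[0,0.1,0],0]]' | grep -E "ee_pos|ft"; for i in 1 2 3; do python3 -m crank '[[[0,0.08,0],0],[[0,0.08,0],0]]' | grep -E "ee_pos|ft"; done
```

```text
ee_pos: [0.5722, -0.1481, 0.0545]
ft_force: [-0.5, -0.5, 0.6]
ee_pos: [0.5731, -0.1441, 0.0544]
ft_force: [-1.8, -3.2, 0.5]
ee_pos: [0.5731, -0.1432, 0.0545]
ft_force: [-2.9, -16.1, -0.7]
ee_pos: [0.5732, -0.1425, 0.0546]
ft_force: [-4.8, -27.2, -1.5]
```

The stop came where expected (y ≈ -0.144). Back off and verify.

```bash
python3 -m crank '[[[0,-0.3,0],0],[[0,-0.6,0],0],[[0,-0.8,0],0],[[0.3,-0.8,-0.3],0],[[0.5,-0.5,-0.8],0],[[0.6,0,-1],0],[[0.8,0,-1],0],[[0.8,0,-1],0],[[0.8,0,-1],0],[[0.5,0,-0.5],0],[[0,0,0],0]]' | grep -E "time|ee_pos|ft"
python3 - <<'E'
from h import *
np.set_printoptions(precision=4,suppress=True)
a=vision.camera("top")
for b in blobs(mask(a,(0,130,70),(5,255,255)),8):
    if b[0][0]>330: print("top red",b[0],b[1],onz("top",b[0],.096))
im=vision.camera("scene")
for b in blobs(mask(im,(0,130,60),(5,255,255)),8):
    if b[0][0]<380: print("scene red",b[0],b[1])
for i,n in((a,"top"),(im,"scene")):
  for q in blobs(mask(i,(5,130,70),(22,255,255)),15):
    if q[0][1]>120 and 200<q[0][0]<400: print(n,"amber",q[0],q[1],onz(n,q[0],.064))
for b in blobs(mask(a,(105,130,60),(125,255,255))): print("blue",b[0],b[1],onz("top",b[0],.051))
m=cv2.inRange(a,(0,0,0),(75,75,75))[150:200,290:370]
for q in blobs(m,15): print("dark",q[0]+[290,150],q[1])
print("bar home pred", [proj("top",np.array([.5035,-.0235,.067])+d*np.array([.9854,-.1704,0])) for d in(.10,.11,.12)])
E
```

```text
time: 35.35
ee_pos: [0.4324, -0.2011, 0.2238]
ft_force: [-0.0, -0.5, -0.5]
top red [364.1 160.5] [358 143  13  37 203] [ 0.6137 -0.1283  0.096 ]
scene red [355.1 183.4] [343 176  26  16 179]
scene red [278.2 203.3] [265 192  24  22  81]
top amber [339.2 129. ] [327 117  24  26 374] [ 0.6979 -0.0721  0.064 ]
top amber [354.2 132.8] [348 122  13  23 192] [ 0.6891 -0.1077  0.064 ]
scene amber [276.  226.6] [261 215  30  25 396] [ 0.7041 -0.0758  0.064 ]
scene amber [351.8 263.1] [349 261   7   5  29] [0.7097 0.1623 0.064 ]
blue [172.5 153.2] [164 144  18  21 156] [0.6354 0.3271 0.051 ]
blue [172.6 194.6] [157 188  32  14 214] [0.5347 0.3186 0.051 ]
dark [332.3 158.7] [ 19   0  52  20 443]
dark [344.4 171.9] [51 18  8  8 16]
dark [359.9 180.6] [67 28  8  6 29]
dark [317.5 193.2] [  7  35  41  15 415]
bar home pred [array([325.086 , 167.8964]), array([325.9023, 163.7868]), array([326.7159, 159.6908])]
```

The knob is at (361,177), as predicted for 1.2 rad. The rollers moved with the tray to its stop, and the scoop stands flat. Handing in.

```bash
python3 -c "
from bench import r
print(r.close_job())"
```

```text
the job is handed in; nothing more can be done
None
```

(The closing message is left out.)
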